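# Close the drying-cabinet roof flap with the hook pole

## Task

Take the hook pole by its black handle from its rest, hook its side pin into the ring eye on the raised flap of the drying cabinet and, with the pin kept in the eye, swing the flap gently down until its spring catch has snapped in and it lies fully shut. Then unhook the pole and lay it back in its rest as it was. Touch the cabinet and flap with the pole only, never push or pull hard on them (under 18 N), and leave the other things on the bench where they are.

Things in the scene. Friction and masses are not known exactly. Their poses are not given: they have to be found in the camera images.
- cabinet: Grey sheet-metal drying cabinet for circuit boards, fixed on the bench: 227 mm deep (x), 280 mm wide (y), 120 mm high. Origin on the bench below the middle of its front face (towards the robot); x points from the front face to the back, y to the left along the hinge, z up. The flap's hinge axis runs along y, 127 mm behind the front face and 122 mm above the bench.
- flap (a joint): Angle (rad) of the steel roof flap (132 x 236 mm): 0 is fully shut on a rigid stop; grows as the free edge swings up and back; starts 1.0 to 1.3. A stiff hinge holds it wherever it is left (2 to 3 N at the eye move it). In the last 0.07 rad a spring ball catch resists: some 4 to 8 N down at the eye force it past 0.02 rad, then it snaps in. Short of that the flap stays ajar.
- eye (a point): Nominal centre of the steel ring eye at the middle of the flap's free edge, 160 mm from the hinge axis (shut: just ahead of the front face, 124 mm high). The ring is jammed in its slotted foot and really sits up to 8 mm off this point, either way along z (the swing direction): find it by feel. Bore 30 mm, bar 8 mm, bore axis y, open both sides. Axes turn with the flap; shut, they are the cabinet's.
- pole_grip (a point): Centre of the black handle block standing on the hook pole, 50 mm long (x), 26 wide (y), from 16 to 74 mm above the pole's underside; this point at 50. Take it from above, jaws closing along x on its end faces, firmly, fingertips above the pole. Pole: aluminium 16 mm square tube along x, 125 mm behind to 173 mm ahead of here, 240 g. x to the hook end, z up.
- hook_pin (a point): Middle of the steel side pin at the pole's hook end: 165 mm ahead (+x), 29 mm to the right (-y) and 42 mm below pole_grip. Pin 8 mm thick along y, from the tube's side (21 mm away) to a 12 mm ball (19 mm the other way). Entered sideways till this point is within 5 mm of the eye's middle plane, it has 11 mm of play each way before it bears on the ring. Axes as for pole_grip.
- rest_seat (a point): Where pole_grip is when the pole lies properly in its rest: 100 mm above the bench, same axes as the pole (x to the hook end). The fixed rest has two black cradles, 85 mm behind and 125 mm ahead along x, with slots 22 mm wide: floor 50 mm above the bench, walls straight up to 61 mm, flared mouths up to 77 mm.
- board_rack: Bystander: black tray 120 x 150 mm with four upright green circuit boards, 106 mm high; origin at its underside. Leave alone.
- tote: Bystander: open black plastic tote 130 x 160 x 70 mm; origin at its underside. Leave alone.
- carton: Bystander: cardboard carton 130 x 110 x 80 mm; origin at its underside. Leave alone.

How it is judged:
By the outcome, as a careful person would: the job done as asked, in the order asked, and still so for the second after the job is handed in, with the robot touching nothing.
It also fails if it takes over 66 s, if anything falls off the work surface, if the arm or the gripper's body presses on something with over 40 N, if the wrist force passes 120 N, or if a joint passes its speed limit or range.

## Robot

A 6-joint arm with a two-finger parallel gripper is mounted at the origin on the work surface. World frame = base frame: x ahead of the robot, y to its left, z up, the work surface at z = 0. Lengths are in m, angles in degrees, forces in N, time in s.
With the tool pointing down it reaches from about 0.375 to 0.975 m from the base axis. Payload 3.8 kg.
Tool frame: the origin (TCP) lies at the very end of the fingers, on their centre line; the grasp point (between the pads) lies 19 mm behind it (robot.grasp_offset is the distance from the TCP to the grasp point, in m); z points along the fingers, y is the line along which they close (so a half turn about z gives the same grasp; the last joint's range is limited). The gripper opens to 88 mm and grips with 3 to 60 N. Pads are 18 mm wide; open, the fingers measure 123 mm over their backs; the gripper's body (75 mm by 187 mm) begins 45 mm behind the grasp point.
Start: joints at [69.62, 15.12, 91.902, -0, 72.978, -2.114], TCP at [0.212, 0.641, 0.239] pointing down, gripper open.
Joint ranges: [-150.88, 150.88], [-54.13, 125.18], [17.81, 147.31], [-75.09, 255.09], [0, 152.58], [-146.25, 146.25]. Speed limits (degrees/s): [147.25, 147.25, 180, 180, 180, 180].

## Interface

Orientations are given as [roll, pitch, yaw] about the fixed x, y, z axes, in that order (R = Rz(yaw) Ry(pitch) Rx(roll)).
In Python, from rig import telemetry, cams, workorder, trace, mark_of, robot gives the robot as it stands.
- The arm moves only by the tool servo_tool, never from a script. Its argument "motion" is a list of rows, each a list of 7 numbers: the shift along the tool's x, y, z in m, then the turn, a rotation vector about the tool's x, y, z in rad, then the finger opening in m, from 0 to 0.0881. In form: [[x, y, z, wx, wy, wz, hand], ...]. A call has 1 to 8 rows; each row is the pose to reach, as a shift and turn from the pose commanded when the call began, along the tool's axes at that moment; what a row does not reach only later rows make up. A row lasts 1/12 s, in which the tool goes at most 41.7 mm and 7.16 degrees, less where a joint would pass 70% of its speed; a pose out of reach is approached as far as the arm can. A call with a gripper value outside its range is refused whole. The fingers move at their own pace and stop on an object; "squeeze" is the grip in N (left out, the last holds). Time passes only in rows, so rows that repeat a pose let the fingers close. It gives the time, the measured TCP pose, the force, the opening and the grip force at its end, in the units of the state.
- telemetry.get_state(): the state, without advancing time (a new reading comes with each control period).
- cams.read_camera(name): name is "scene" or "top"; returns a dict with "frame" (420x560x3 uint8, red, green, blue), "intrinsics" (3x3 intrinsics, pixels), "pose" (4x4, takes a point from camera to world coordinates). Camera axes: x right, y up, looking along -z (the intrinsics and any distortion apply to the point x, -y, -z); pixel columns grow to the right and rows downward; lengths in m; the calibration is good to about 2 mm. A picture is of the moment at which its call begins. There is no depth.
- workorder.close_job(): hands the job in; it is judged then, once.
Trained networks look in a picture, given as the dict that the camera call returned (one of the last four; its "shot" number tells which), for a name from the list of things; names that differ only in an ending like _2 or _b are one class to them, and where a whole thing is asked for, a point or a joint stands for the part that bears it (a point fixed in the world has none). Each returns a list of dicts, best first, with "conf" (0 to 1); they miss things now and then, are a little off and sometimes report something else, mostly with a low value. They report only what shows in the picture. A call takes as long as a camera call.
- trace(thing, picture): "pixels" (420x560 bool, what is visible of it).
- mark_of(thing, picture): "centre" ([x, y, z] in m, in world coordinates, good to about 4 mm: a listed point, or the origin of a listed thing).
The state is a dict: "t": time; "joints": joint angles; "qvel": joint speeds; "effort": joint torques, N m; "tool_pos": TCP position; "ee_rot": TCP orientation; "contact_force": force on the tool from outside, world axes, zero at the start; "torque": the same for the moment, N m; "width": finger opening in m; "grasp_force": force on a finger pad.
Only numpy, scipy, OpenCV 4.12 (cv2) and the standard library are available. Lean on these libraries where they do the work, as an engineer would, in place of code of your own. Each camera call takes 0.05 s, during which the arm holds its last target. There are 200 camera calls.

## Working session

There is one attempt and no reset: what is moved stays moved. The work goes in short steps, Python scripts to look and compute and a tool call to move; the robot and the scene stay as the last step left them, time stands still between calls to the robot, and variables do not carry over. Pictures are saved under pics/ and viewed, at most 10 in all, crops included, and the job is handed in when it is done.

Besides the shell and the picture viewer there is one more tool, called after ">>>" by a JSON object that holds its "name" and its "arguments", one argument or row to a line. servo_tool: Moves the arm, as the interface text tells. Its arguments: {"type":"object","properties":{"motion":{"type":"array"},"squeeze":{"type":"number"}},"required":["motion"]}

```bash
ls; mkdir -p pics; cat > look.py <<'E'
import cv2,numpy as np
from rig import telemetry,cams,mark_of,trace
def look(tag,names):
    for c in ("scene","top"):
        p=cams.read_camera(c); cv2.imwrite(f"pics/{tag}_{c}.png",p["frame"][:,:,::-1])
        for n in names:
            r=mark_of(n,p); print(c,n,[(np.round(q["centre"],4).tolist(),round(q["conf"],2)) for q in r[:2]])
    return p
E
python3 - <<'E'
from look import *
s=telemetry.get_state();print(s)
p=look("a",["cabinet","flap","eye","pole_grip","hook_pin","rest_seat","board_rack","tote","carton"])
for c in("scene","top"):
    q=cams.read_camera(c);print(q["intrinsics"].tolist(),q["pose"].round(3).tolist(), q.keys())
E
```

```text
pics
{'t': 0.0, 'joints': array([ 6.96219641e+01,  1.51681287e+01,  9.19797164e+01, -9.30920012e-04,
        7.29736245e+01, -2.11547746e+00]), 'qvel': array([-0.03531589, -0.00143699,  0.01080701, -0.085205  ,  0.08824696,
       -0.09946678]), 'effort': array([ 1.77522063e-03, -5.02128375e+01, -3.56868482e+01,  7.29381968e-02,
        2.98194587e-02, -1.65996089e-04]), 'tool_pos': array([0.21131084, 0.64035795, 0.23741456]), 'ee_rot': array([-1.79878580e+02, -3.59495357e-03,  1.61737711e+02]), 'contact_force': array([ 0.35057013,  0.35604413, -0.40259578]), 'torque': array([ 0.02239467, -0.01537461,  0.06987853]), 'grasp_force': 0.0, 'width': 0.08789331393100817}
scene cabinet [([0.6449, -0.1218, 0.0041], 0.95), ([0.5997, -0.4234, -0.0037], 0.51)]Traceback (most recent call last):
  File "<stdin>", line 3, in <module>
  File "look.py", line 7, in look
    r=mark_of(n,p); print(c,n,[(np.round(q["centre"],4).tolist(),round(q["conf"],2)) for q in r[:2]])
ValueError: it knows: board_rack, cabinet, carton, eye, hook_pin, pole_grip, rest_seat, tote
```

```bash
python3 - <<'E'
from look import *
p=look("a",["cabinet","eye","pole_grip","hook_pin","rest_seat","board_rack","tote","carton"])
for c in("scene","top"):
    q=cams.read_camera(c);print(q["intrinsics"].tolist(),q["pose"].round(3).tolist(), q.keys())
import cv2
cv2.imwrite("pics/ab.png",np.hstack([cv2.imread("pics/a_scene.png"),cv2.imread("pics/a_top.png")])[:, :])
E
```

```text
scene cabinet [([0.6421, -0.1231, -0.0023], 0.71)]
scene eye [([0.7079, -0.1266, 0.2685], 0.98)]
scene pole_grip [([0.498, 0.3303, 0.1005], 0.81)]
scene hook_pin [([0.6652, 0.3054, 0.0562], 0.77)]
scene rest_seat [([0.5044, 0.3284, 0.1056], 0.88)]
scene board_rack [([0.5979, -0.4243, -0.0033], 0.95)]
scene tote [([0.4129, -0.4033, 0.0015], 0.81), ([0.6449, -0.1232, 0.0006], 0.33)]
scene carton [([0.6079, 0.5029, -0.0033], 0.56)]
top cabinet [([0.6416, -0.1263, -0.002], 0.96)]
top eye [([0.7159, -0.128, 0.2694], 0.8)]
top pole_grip [([0.4979, 0.3296, 0.0995], 0.96)]
top hook_pin [([0.6686, 0.3033, 0.0558], 0.71), ([0.6421, -0.1282, 0.0009], 0.7)]
top rest_seat [([0.5073, 0.327, 0.096], 0.71)]
top board_rack [([0.5976, -0.4254, 0.0019], 0.97)]
top tote [([0.4136, -0.4005, -0.0004], 0.88)]
top carton [([0.61, 0.5028, 0.0009], 0.82)]
[[466.9956142733929, 0.0, 277.2204383361953], [0.0, 466.9956142733929, 212.55592760064928], [0.0, 0.0, 1.0]] [[0.477, -0.56, 0.677, 1.421], [0.879, 0.31, -0.362, -0.422], [-0.007, 0.768, 0.64, 0.88], [0.0, 0.0, 0.0, 1.0]] dict_keys(['frame', 'intrinsics', 'pose', 'shot'])
[[529.5549447789339, 0.0, 276.05999427789004], [0.0, 529.5549447789339, 206.86585158048163], [0.0, 0.0, 1.0]] [[-0.017, 0.986, -0.168, 0.369], [-1.0, -0.018, -0.007, 0.029], [-0.01, 0.167, 0.986, 1.493], [0.0, 0.0, 0.0, 1.0]] dict_keys(['frame', 'intrinsics', 'pose', 'shot'])
```

View pics/a_scene.png

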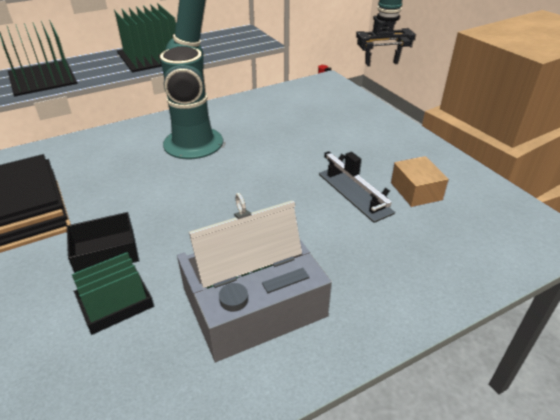

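View pics/a_top.png

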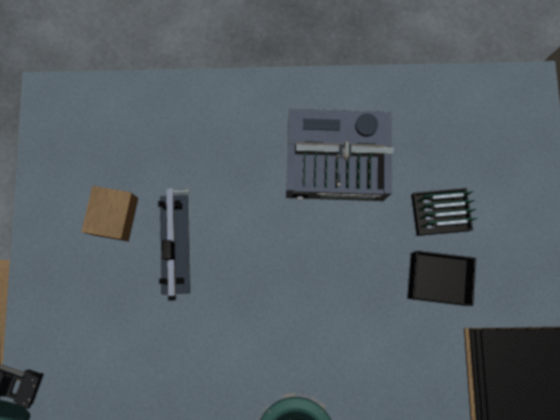

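The scene view shows the flap raised, with the eye at about (240,203), and the pole in its rest at about (355,180). The top view shows the pole along x at about (170,240) and the cabinet at (340,155), both nearly aligned with x. Next I'll measure the yaws.

```bash
cat >> look.py <<'E'
def toplane(p,uv,z):
    K,T=p["intrinsics"],p["pose"]; uv=np.asarray(uv,float)
    d=np.c_[(uv[:,0]-K[0,2])/K[0,0],-(uv[:,1]-K[1,2])/K[1,1],-np.ones(len(uv))]@T[:3,:3].T
    return T[:3,3]+d*((z-T[2,3])/d[:,2])[:,None]
def proj(p,X):
    K,T=p["intrinsics"],p["pose"]; c=(np.asarray(X)-T[:3,3])@T[:3,:3]
    return np.c_[K[0,0]*c[:,0]/-c[:,2]+K[0,2],-K[1,1]*c[:,1]/-c[:,2]+K[1,2]]
def mask(n,p):
    r=trace(n,p); return r[0]["pixels"] if r else None
E
python3 - <<'E'
from look import *
for c,t in(("top",0),("scene",0)):
    p=cams.read_camera(c)
    for n in("cabinet","pole_grip","rest_seat","eye"):
        try: r=trace(n,p)
        except Exception as e: print(e);continue
        for q in r[:1]:
            m=q["pixels"];v,u=np.nonzero(m)
            print(c,n,q["conf"],m.sum(),u.min(),u.max(),v.min(),v.max())
            if n=="pole_grip":
                # line fit of tube in top view: centreline per row
                X=toplane(p,np.c_[u,v],0.06)
                print(" X range",X[:,0].min(),X[:,0].max(),"y",X[:,1].min(),X[:,1].max())
                b=np.round(X[:,0],2)
                k=[(x,X[b==x,1].mean(),np.ptp(X[b==x,1])) for x in np.unique(b)]
                k=np.array([q for q in k if q[2]<0.022]);pf=np.polyfit(k[:,0],k[:,1],1);print(" yaw",np.degrees(np.arctan(pf[0])),"y@.498",np.polyval(pf,.498), len(k))
            if n=="cabinet" and c=="top":
                X=toplane(p,np.c_[u,v],0.12)[:,:2].astype(np.float32)
                print(cv2.minAreaRect(X[X[:,0]<2]))
                s=X[np.abs(X[:,1]+.125)<.1]
                b=np.round(s[:,1],2);k=np.array([(y,s[b==y,0].max()) for y in np.unique(b)]);pf=np.polyfit(k[:,0],k[:,1],1);print(" back edge yaw",-np.degrees(np.arctan(pf[0])),np.polyval(pf,-.125))
                s=X[np.abs(X[:,0]-.8)<.05]
                b=np.round(s[:,0],2)
                for f in(np.max,np.min):
                    k=np.array([(x,f(s[b==x,1])) for x in np.unique(b)]);pf=np.polyfit(k[:,0],k[:,1],1);print(" side yaw",np.degrees(np.arctan(pf[0])),np.polyval(pf,.8))
a={n:[] for n in("cabinet","eye","pole_grip","hook_pin","rest_seat")}
for i in range(4):
    for c in("top","scene"):
        p=cams.read_camera(c)
        for n in a:
            r=mark_of(n,p)
            if r and r[0]["conf"]>.5:a[n].append(r[0]["centre"])
for n in a: print(n,np.median(a[n],0).round(4),np.std(a[n],0).round(4),len(a[n]))
E
```

```text
top cabinet 0.91 9330 286 393 109 200
((0.7426819801330566, -0.1335863471031189), (0.28366726636886597, 0.24941062927246094), 87.57123565673828)
 back edge yaw -2.532684887918584 0.8666476339060598
 side yaw -4.102354448649105 0.002694859049014023
 side yaw 1.2022609319292525 -0.2741617207267653
top pole_grip 0.7 1013 161 188 188 300
 X range 0.3657096730597074 0.6714242472570333 y 0.282435455955252 0.35451284745971573
 yaw 2.097621575365771 y@.498 0.3264429067365879 20
top rest_seat 0.68 2071 158 190 194 294
top eye 0.97 894 296 393 141 159
scene cabinet 0.92 16449 178 332 194 361
scene pole_grip 0.74 876 324 391 151 209
 X range 0.3571814145998742 0.6790999798671234 y 0.28015724908597645 0.4046452257756071
 yaw 0.46062886188079355 y@.498 0.3306992318149694 5
scene rest_seat 0.61 1586 320 394 154 222
scene eye 0.83 6332 189 301 193 287
cabinet [ 0.6425 -0.1264 -0.0014] [0.0026 0.0012 0.0018] 7
eye [ 0.7113 -0.129   0.2688] [0.0016 0.0015 0.0013] 8
pole_grip [0.4981 0.3302 0.0991] [0.0015 0.0019 0.0013] 8
hook_pin [0.664  0.3031 0.0569] [0.0202 0.0703 0.019 ] 7
rest_seat [0.5074 0.3292 0.1018] [0.002  0.0022 0.0024] 8
```

```bash
python3 - <<'E'
from look import *
p=cams.read_camera("top");g=p["frame"].astype(float).sum(2)
def fit(P):
    P=np.array(P)
    for _ in range(4):
        f=np.polyfit(P[:,0],P[:,1],1);e=np.abs(np.polyval(f,P[:,0])-P[:,1]);P=P[e<max(2.0*np.median(e),.15)]
    return f,P,e.std()
# pole tube centreline
pts=[]
for v in list(range(195,238))+list(range(262,292)):
    w=np.clip(g[v,160:182]-330,0,None)
    if w.sum()>100: pts.append((v,(w*np.arange(160,182)).sum()/w.sum()))
f,P,e=fit(pts);uv=np.c_[np.polyval(f,[195,290]),[195,290]];X=toplane(p,uv,.066);print("pole",len(P),e,X.round(4).tolist(),np.degrees(np.arctan2(*(X[0]-X[1])[[1,0]])))
# pole ends rows along the line
col=[g[v,int(round(np.polyval(f,v)))] for v in range(180,306)];print("col",[int(c) for c in col])
def edge(kind,fixed,lo,hi,z,name):
    pts=[]
    for k in fixed:
        s=(g[lo:hi,k] if kind=="v" else g[k,lo:hi]);d=np.abs(np.gradient(cv2.GaussianBlur(s.reshape(1,-1),(1,1),0).ravel()))
        i=d.argmax();a=d[max(0,i-2):i+3];pts.append((k,lo+(a*np.arange(max(0,i-2),max(0,i-2)+len(a))).sum()/a.sum()))
    f,P,e=fit(pts);q=np.array([fixed[0],fixed[-1]]);w=np.polyval(f,q);uv=np.c_[q,w] if kind=="v" else np.c_[w,q]
    X=toplane(p,uv,z);d=X[1]-X[0];print(name,len(P),round(e,2),X[:,:2].round(4).tolist(),np.degrees(np.arctan2(d[1],d[0])))
edge("v",range(296,386),103,116,.12,"back")
edge("h",range(115,185),280,296,.12,"left")
edge("h",range(115,140),386,397,.12,"right")
edge("v",range(296,386),188,197,.12,"front")
im=p["frame"][:,:,::-1]
a=cv2.resize(im[180:305,140:215],None,fx=4.6,fy=4.6,interpolation=cv2.INTER_CUBIC);b=cv2.resize(im[100:205,280:400],(440,385),interpolation=cv2.INTER_CUBIC)
o=np.zeros((600,800,3),np.uint8);o[:575,:345]=a[:575,:345];o[:385,350:790]=b;cv2.imwrite("pics/crop1.png",o)
E
```

```text
pole 67 0.039902457495269966 [[0.6504, 0.3332, 0.066], [0.3921, 0.3243, 0.066]] 1.9716733138920604
col [309, 306, 308, 313, 311, 312, 308, 326, 366, 397, 415, 422, 417, 415, 422, 421, 424, 422, 421, 420, 421, 421, 422, 421, 421, 423, 424, 424, 421, 417, 423, 417, 421, 419, 421, 419, 420, 424, 423, 418, 424, 420, 422, 422, 422, 422, 416, 422, 419, 422, 418, 419, 420, 422, 420, 419, 424, 420, 405, 333, 226, 126, 73, 74, 71, 83, 84, 82, 92, 85, 83, 90, 88, 90, 91, 92, 94, 76, 80, 192, 326, 400, 428, 426, 428, 428, 427, 426, 423, 426, 425, 425, 424, 427, 422, 423, 424, 419, 425, 424, 422, 422, 423, 423, 422, 422, 419, 421, 420, 419, 420, 415, 419, 418, 388, 292, 165, 61, 58, 94, 185, 258, 299, 309, 308, 306]
back 41 0.15 [[0.8739, -0.0194], [0.8603, -0.2601]] -93.2307299451268
left 38 0.05 [[0.8546, 0.0049], [0.6637, 0.0123]] 177.79389661206818
right 16 0.03 [[0.8489, -0.2759], [0.7816, -0.2738]] 178.25894135570897
front 89 1.03 [[0.6341, -0.0138], [0.638, -0.2487]] -89.05582997055065
```

View pics/crop1.png

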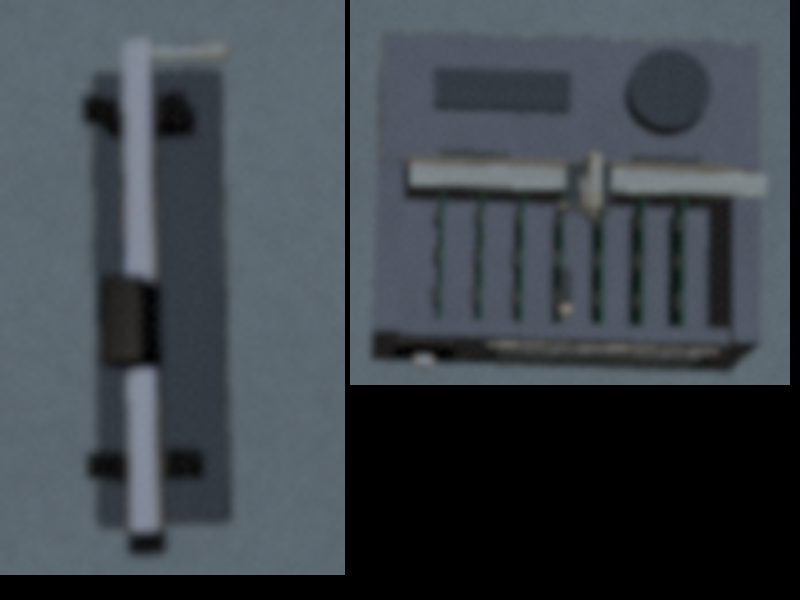

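The crop shows the pole yawed about +2° and the cabinet about -2°. Next I'll overlay a flap and ring model to get the flap angle and the ring offset.

```bash
cat > geom.py <<'E'
import numpy as np
yaw=np.radians(-2.1);O=np.array([.6415,-.127,0]);R=np.array([[np.cos(yaw),-np.sin(yaw),0],[np.sin(yaw),np.cos(yaw),0],[0,0,1]])
def flap(a,r,y,n):  # point r along flap, n normal offset
    return O+R@np.array([.127-r*np.cos(a)+n*np.sin(a),y,.122+r*np.sin(a)+n*np.cos(a)])
def ring(a,off,rad,y=0):
    return np.array([flap(a,.16+rad*np.cos(t),y,.002+off+rad*np.sin(t)) for t in np.linspace(0,2*np.pi,60)])
E
python3 - <<'E'
from look import *; from geom import *
o=np.zeros((600,800,3),np.uint8)
# numeric angle fit from mask IoU
best=[]
ims={}
for c in("scene","top"):
    p=cams.read_camera(c);r=trace("eye",p);ims[c]=(p,r[0]["pixels"])
for a in np.arange(1.0,1.32,.02):
    for off in(-.008,-.004,0,.004,.008):
        s=[]
        for c,(p,m) in ims.items():
            k=np.zeros((420*4,560*4),np.uint8)
            P=np.array([flap(a,r,y,n) for r in(.0,.132) for y in(-.118,.118) for n in(-.001,.001)])
            cv2.fillConvexPoly(k,cv2.convexHull((proj(p,P)*4+1.5).astype(np.float32)).astype(np.int32),1)
            H=cv2.resize(m.astype(np.uint8),None,fx=4,fy=4,interpolation=cv2.INTER_NEAREST)
            for y in(-.004,.004): 
                cv2.polylines(k,[(proj(p,ring(a,off,.019,y))*4).astype(np.int32)],True,1,12)
            s.append((k&H).sum()/(k|H).sum())
        best.append((np.mean(s),round(a,3),off,np.round(s,3).tolist()))
for b in sorted(best,key=lambda b:-b[0])[:8]:print(b)
a=sorted(best,key=lambda b:-b[0])[0][1]
for i,(c,(u0,v0)) in enumerate((("scene",(205,180)),("top",(318,128)))):
    p=ims[c][0];im=p["frame"][:,:,::-1][v0:v0+50,u0:u0+66]
    for j in(0,1):
        z=cv2.resize(im,(396,300),interpolation=cv2.INTER_CUBIC)
        if j:
            for off,col in((-.008,(255,0,0)),(0,(0,255,0)),(.008,(0,0,255))):
                cv2.polylines(z,[((proj(p,ring(a,off,.019))-[u0,v0]+.5)*6).astype(np.int32)],True,col,1)
            e=np.array([flap(a,.132,y,0) for y in(-.118,.118)]);cv2.polylines(z,[((proj(p,e)-[u0,v0]+.5)*6).astype(np.int32)],False,(0,255,255),1)
        o[i*300:i*300+300,j*400:j*400+396]=z
cv2.imwrite("pics/crop2.png",o)
E
```

```text
(np.float64(0.8186474646619588), np.float64(1.18), 0, [0.933, 0.704])
(np.float64(0.816380208701024), np.float64(1.18), -0.004, [0.932, 0.701])
(np.float64(0.8146370817109774), np.float64(1.18), 0.004, [0.934, 0.695])
(np.float64(0.8113834852183872), np.float64(1.16), 0.004, [0.929, 0.694])
(np.float64(0.8106560370892912), np.float64(1.16), 0, [0.928, 0.693])
(np.float64(0.8072950218121091), np.float64(1.18), -0.008, [0.931, 0.684])
(np.float64(0.8065919734978129), np.float64(1.16), 0.008, [0.93, 0.683])
(np.float64(0.8037290518009101), np.float64(1.18), 0.008, [0.935, 0.672])
```

View pics/crop2.png

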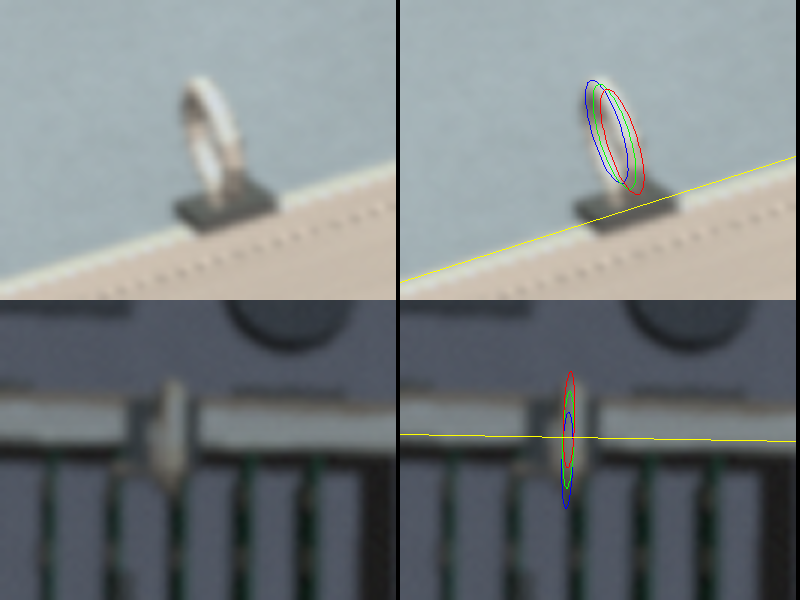

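The overlay shows the ring centred close to nominal, with offset about 0 to +2 mm at about 1.18 rad. That puts the eye centre near (0.710, -0.130, 0.270). I'll write a move helper and approach.

```bash
cat > go.py <<'E'
import sys,numpy as np
from scipy.spatial.transform import Rotation as Ro
from rig import telemetry
def go(x,y,z,yaw,roll=180,pitch=0):
    s=telemetry.get_state();A=Ro.from_euler("xyz",s["ee_rot"],degrees=True);B=Ro.from_euler("xyz",[roll,pitch,yaw],degrees=True)
    print("t",round(s["t"],2),"pos",s["tool_pos"].round(4),s["ee_rot"].round(2),"F",s["contact_force"].round(2),"w",round(s["width"],4),round(s["grasp_force"],1))
    print("shift",A.inv().apply(np.array([x,y,z])-s["tool_pos"]).round(4),"rot",(A.inv()*B).as_rotvec().round(4))
if __name__=="__main__": go(*map(float,sys.argv[1:]))
E
python3 go.py .498 .329 .16 92
```

```text
t 4.25 pos [0.2115 0.641  0.2387] [-180.     -0.    161.74] F [-0.43 -1.22  0.2 ] w 0.0882 0.0
shift [-0.3698 -0.2065  0.0787] rot [-0.      0.      1.2171]
```

>>> {"name": "servo_tool", "arguments": {
  "motion": [
    [-0.37,-0.2065,0.04,0,0,1.217,0.088],
    [-0.37,-0.2065,0.04,0,0,1.217,0.088],
    [-0.37,-0.2065,0.04,0,0,1.217,0.088],
    [-0.37,-0.2065,0.04,0,0,1.217,0.088],
    [-0.37,-0.2065,0.04,0,0,1.217,0.088],
    [-0.37,-0.2065,0.04,0,0,1.217,0.088],
    [-0.37,-0.2065,0.04,0,0,1.217,0.088],
    [-0.37,-0.2065,0.04,0,0,1.217,0.088]
  ]
}}

```text
t: 4.92
tool_pos: [0.4371, 0.395, 0.2075]
ee_rot: [180.0, -0.0, 104.1]
contact_force: [0.9, 0.2, -0.7]
width: 0.0881
grasp_force: 0.0
```

```bash
python3 go.py .498 .329 .15 92
```

```text
t 4.92 pos [0.4371 0.395  0.2075] [ 1.7996e+02 -2.0000e-02  1.0410e+02] F [ 0.89  0.22 -0.7 ] w 0.0881 0.0
shift [-0.0789  0.043   0.0575] rot [ 0.0006 -0.0004  0.2112]
```

>>> {"name": "servo_tool", "arguments": {
  "motion": [
    [-0.07,0.04,0.04,0,0,0.21,0.088],
    [-0.07,0.04,0.05,0,0,0.21,0.088],
    [-0.07,0.04,0.05,0,0,0.21,0.088],
    [-0.07,0.04,0.05,0,0,0.21,0.088],
    [-0.07,0.04,0.05,0,0,0.21,0.088],
    [-0.07,0.04,0.05,0,0,0.21,0.088]
  ]
}}

```text
t: 5.42
tool_pos: [0.492, 0.3402, 0.1585]
ee_rot: [180.0, -0.1, 92.5]
contact_force: [0.0, -0.0, -0.4]
width: 0.0884
grasp_force: 0.0
```

```bash
python3 go.py .4985 .329 .080 92
```

```text
t 5.42 pos [0.492  0.3402 0.1585] [ 1.7995e+02 -7.0000e-02  9.2500e+01] F [ 0.02 -0.04 -0.36] w 0.0884 0.0
shift [-0.0115  0.0059  0.0785] rot [ 0.0009 -0.0013  0.0088]
```

>>> {"name": "servo_tool", "arguments": {
  "motion": [
    [-0.0115,0.006,0.01,0,0,0.009,0.088],
    [-0.0115,0.006,0.035,0,0,0.009,0.088],
    [-0.0115,0.006,0.06,0,0,0.009,0.088],
    [-0.0115,0.006,0.078,0,0,0.009,0.088],
    [-0.0115,0.006,0.0785,0,0,0.009,0.088],
    [-0.0115,0.006,0.0785,0,0,0.009,0.088]
  ]
}}

```text
t: 5.92
tool_pos: [0.4976, 0.3276, 0.078]
ee_rot: [-179.9, 0.1, 92.0]
contact_force: [0.5, -0.4, 0.7]
width: 0.0881
grasp_force: 0.0
```

>>> {"name": "servo_tool", "arguments": {
  "motion": [
    [0,0,0,0,0,0,0.04],
    [0,0,0,0,0,0,0.04],
    [0,0,0,0,0,0,0.04],
    [0,0,0,0,0,0,0.04],
    [0,0,0,0,0,0,0.04],
    [0,0,0,0,0,0,0.04]
  ],
  "squeeze": 55
}}

```text
t: 6.42
tool_pos: [0.4991, 0.3277, 0.0795]
ee_rot: [179.9, -0.0, 91.9]
contact_force: [2.1, 0.6, -0.4]
width: 0.0504
grasp_force: 0.6
```

```bash
python3 go.py .4985 .329 .24 92
```

```text
t 6.42 pos [0.4991 0.3277 0.0795] [ 1.7994e+02 -3.0000e-02  9.1890e+01] F [ 2.12  0.59 -0.41] w 0.0504 0.6
shift [ 0.0014 -0.0004 -0.1605] rot [ 0.001  -0.0005 -0.0019]
```

>>> {"name": "servo_tool", "arguments": {
  "motion": [
    [0,0,0,0,0,0,0.04],
    [0,0,0,0,0,0,0.04],
    [0,0,0,0,0,0,0.04],
    [0,0,0,0,0,0,0.04]
  ],
  "squeeze": 58
}}

```text
t: 6.75
tool_pos: [0.4991, 0.3277, 0.0795]
ee_rot: [180.0, -0.0, 91.9]
contact_force: [0.5, -1.4, 4.8]
width: 0.05
grasp_force: 58.0
```

>>> {"name": "servo_tool", "arguments": {
  "motion": [
    [0,0,-0.005,0,0,0,0.04],
    [0,0,-0.015,0,0,0,0.04],
    [0,0,-0.035,0,0,0,0.04],
    [0,0,-0.06,0,0,0,0.04],
    [0,0,-0.09,0,0,0,0.04],
    [0,0,-0.12,0,0,0,0.04],
    [0,0,-0.14,0,0,0,0.04],
    [0,0,-0.15,0,0,0,0.04]
  ]
}}

```text
t: 7.42
tool_pos: [0.4999, 0.3283, 0.233]
ee_rot: [179.7, -0.1, 91.9]
contact_force: [0.4, 0.6, -2.0]
width: 0.0495
grasp_force: 58.0
```

```bash
python3 go.py .48 -.03 .295 87.9
```

```text
t 7.42 pos [0.4999 0.3283 0.233 ] [ 1.7975e+02 -1.5000e-01  9.1890e+01] F [ 0.41  0.59 -1.98] w 0.0495 58.0
shift [-0.3573 -0.0314 -0.0631] rot [ 0.0043 -0.0027  0.0696]
```

>>> {"name": "servo_tool", "arguments": {
  "motion": [
    [-0.03,0,-0.06,0,0,0.01,0.04],
    [-0.07,-0.005,-0.06,0,0,0.02,0.04],
    [-0.11,-0.01,-0.06,0,0,0.03,0.04],
    [-0.15,-0.015,-0.06,0,0,0.04,0.04],
    [-0.19,-0.02,-0.06,0,0,0.05,0.04],
    [-0.23,-0.025,-0.06,0,0,0.06,0.04],
    [-0.27,-0.03,-0.06,0,0,0.07,0.04],
    [-0.3,-0.03,-0.06,0,0,0.07,0.04]
  ]
}}

```text
t: 8.08
tool_pos: [0.4766, 0.0246, 0.2879]
ee_rot: [-179.9, 0.0, 87.9]
contact_force: [1.4, -0.3, -2.3]
width: 0.0497
grasp_force: 58.0
```

```bash
python3 go.py .53 -.035 .2935 87.9
```

```text
t 8.08 pos [0.4766 0.0246 0.2879] [-1.7987e+02  3.0000e-02  8.7860e+01] F [ 1.43 -0.32 -2.28] w 0.0497 58.0
shift [-0.0576  0.0555 -0.0057] rot [-0.0023  0.0005 -0.0007]
```

>>> {"name": "servo_tool", "arguments": {
  "motion": [
    [-0.02,0,-0.0057,0,0,0,0.04],
    [-0.04,0.01,-0.0057,0,0,0,0.04],
    [-0.0576,0.03,-0.0057,0,0,0,0.04],
    [-0.0576,0.05,-0.0057,0,0,0,0.04],
    [-0.0576,0.0555,-0.0057,0,0,0,0.04],
    [-0.0576,0.0555,-0.0057,0,0,0,0.04],
    [-0.0576,0.0555,-0.0057,0,0,0,0.04]
  ]
}}

```text
t: 8.67
tool_pos: [0.531, -0.0326, 0.2935]
ee_rot: [-179.8, -0.0, 87.9]
contact_force: [-0.2, -0.1, -3.4]
width: 0.0496
grasp_force: 58.0
```

```bash
python3 - <<'E'
from look import *; from geom import *
import telemetry if False else None
E
python3 - <<'E'
from look import *; from geom import *
o=np.zeros((600,800,3),np.uint8)
s=telemetry.get_state();T=s["tool_pos"];print(s["t"],T.round(4),s["ee_rot"].round(2),s["contact_force"].round(2))
g=T+[0,0,.0205];pin=g+R@[.165,-.029,-.042];print("calc pin",pin.round(4))
for i,(c,(u0,v0)) in enumerate((("scene",(195,160)),("top",(290,128)))):
    p=cams.read_camera(c)
    for n in("hook_pin","eye","pole_grip"):
        r=mark_of(n,p);print(c,n,[(q["centre"].round(4) if hasattr(q["centre"],"round") else np.round(q["centre"],4),round(q["conf"],2)) for q in r[:1]])
    im=p["frame"][:,:,::-1][v0:v0+75,u0:u0+100]
    for j in(0,1):
        z=cv2.resize(im,(396,300),interpolation=cv2.INTER_CUBIC)
        if j:
            q=lambda X:((proj(p,X)-[u0,v0]+.5)*4).astype(np.int32)
            P=np.array([pin+R@[0,y,0] for y in(.021,-.019)]);cv2.polylines(z,[q(P)],False,(0,0,255),1)
            P=np.array([g+R@[.173,y,-.034+0*y] for y in(.008,-.008)]+[g+R@[-.1,-.008,-.034],g+R@[-.1,.008,-.034]]);cv2.polylines(z,[q(P)],True,(255,0,0),1)
            cv2.polylines(z,[q(ring(1.18,.0015,.019,-.002))],True,(0,255,0),1)
        o[i*300:i*300+300,j*400:j*400+396]=z
cv2.imwrite("pics/crop3.png",o)
E
```

```text
8.6667 [ 0.531  -0.0326  0.2935] [-1.7983e+02 -2.0000e-02  8.7900e+01] [-0.21 -0.13 -3.38]
calc pin [ 0.6948 -0.0676  0.272 ]
scene hook_pin [(array([ 0.6933, -0.0674,  0.2666]), 0.66)]
scene eye [(array([ 0.711 , -0.1303,  0.2687]), 0.91)]
scene pole_grip [(array([ 0.53  , -0.0269,  0.3151]), 0.87)]
top hook_pin [(array([ 0.6987, -0.0678,  0.2721]), 0.6)]
top eye [(array([ 0.7132, -0.1306,  0.2701]), 0.61)]
top pole_grip []  File "<stdin>", line 2
    import telemetry if False else None
                     ^^
SyntaxError: invalid syntax
```

View pics/crop3.png

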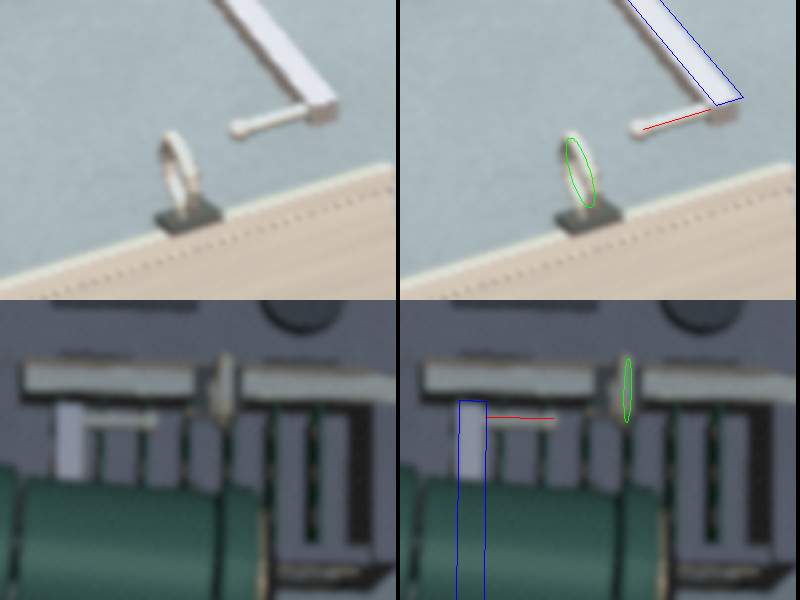

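The pin matches the computed position to within about 2 mm. Next I align along the pole, then enter sideways.

>>> {"name": "servo_tool", "arguments": {
  "motion": [
    [0,0.008,0,0,0,0,0.04],
    [0,0.0185,0,0,0,0,0.04],
    [-0.01,0.0185,0,0,0,0,0.04],
    [-0.02,0.0185,0,0,0,0,0.04],
    [-0.028,0.0185,0,0,0,0,0.04],
    [-0.034,0.0185,0,0,0,0,0.04],
    [-0.04,0.0185,0,0,0,0,0.04],
    [-0.042,0.0185,0,0,0,0,0.04]
  ]
}}

```text
t: 9.73
tool_pos: [0.5487, -0.0769, 0.2945]
ee_rot: [-180.0, 0.0, 87.8]
contact_force: [0.2, -0.7, -2.9]
width: 0.0495
grasp_force: 58.0
```

```bash
cat > st.py <<'E'
from rig import telemetry; from geom import *
import sys
from scipy.spatial.transform import Rotation as Ro
s=telemetry.get_state();T=s["tool_pos"];A=Ro.from_euler("xyz",s["ee_rot"],degrees=True)
# tool axes: y=pole x, x=pole y (left), z=down; pin relative to TCP
pin=T+A.apply([-.029,.165,.0215]);L=R.T@(pin-O)
d=L-[.127,0,.122];print("t",round(s["t"],2),"tcp",T.round(4),s["ee_rot"].round(2),"F",s["contact_force"].round(2),"pin",pin.round(4),"local",L.round(4),"r",np.hypot(d[0],d[2]).round(4),"ang",np.arctan2(d[2],-d[0]).round(4),"grip",round(s["grasp_force"],1))
if len(sys.argv)>1:
    # targets given as r,ang,y local of pin
    r,a,y=map(float,sys.argv[1:4]);tgt=O+R@np.array([.127-r*np.cos(a),y,.122+r*np.sin(a)])
    print("shift",A.inv().apply(tgt-pin).round(4))
E
python3 st.py .16 1.165 -.002
```

```text
t 9.73 tcp [ 0.5487 -0.0769  0.2945] [-1.7999e+02  2.0000e-02  8.7810e+01] F [ 0.25 -0.71 -2.88] pin [ 0.7124 -0.1122  0.273 ] local [0.0704 0.0174 0.273 ] r 0.1613 ang 1.2119 grip 58.0
shift [-0.0194 -0.0065  0.004 ]
```

>>> {"name": "servo_tool", "arguments": {
  "motion": [
    [-0.005,0,0,0,0,0,0.04],
    [-0.01,-0.001,0.001,0,0,0,0.04],
    [-0.015,-0.001,0.001,0,0,0,0.04],
    [-0.019,-0.001,0.001,0,0,0,0.04],
    [-0.0195,-0.001,0.001,0,0,0,0.04],
    [-0.0195,-0.001,0.001,0,0,0,0.04]
  ]
}}

```text
t: 10.23
tool_pos: [0.5471, -0.0952, 0.2936]
ee_rot: [-180.0, -0.0, 87.9]
contact_force: [-0.7, -0.3, -2.3]
width: 0.0498
grasp_force: 58.0
```

```bash
for a in 1.15 1.1 1.05 1.0 0.95 .9 .85; do python3 st.py .16 $a -.002|tail -1; done;python3 st.py
```

```text
shift [-0.0012 -0.0079  0.004 ]
shift [-0.0012 -0.0151  0.0075]
shift [-0.0012 -0.0221  0.0113]
shift [-0.0012 -0.029   0.0154]
shift [-0.0012 -0.0356  0.0199]
shift [-0.0012 -0.042   0.0247]
shift [-0.0012 -0.0481  0.0299]
t 10.23 tcp [ 0.5471 -0.0952  0.2936] [-1.800e+02 -1.000e-02  8.786e+01] F [-0.68 -0.25 -2.33] pin [ 0.7109 -0.1304  0.2721] local [ 0.0695 -0.0009  0.2721] r 0.1607 ang 1.205 grip 58.0
```

>>> {"name": "servo_tool", "arguments": {
  "motion": [
    [-0.001,-0.004,0.002,0,0,0,0.04],
    [-0.001,-0.0079,0.004,0,0,0,0.04],
    [-0.001,-0.0115,0.0057,0,0,0,0.04],
    [-0.001,-0.0151,0.0075,0,0,0,0.04],
    [-0.001,-0.0186,0.0094,0,0,0,0.04],
    [-0.001,-0.0221,0.0113,0,0,0,0.04]
  ]
}}

```text
t: 10.73
tool_pos: [0.525, -0.095, 0.2823]
ee_rot: [179.9, -0.0, 87.9]
contact_force: [2.1, 0.4, -1.8]
width: 0.0496
grasp_force: 58.0
```

```bash
python3 st.py; for a in 1.0 0.95 .9 .85 .8 .75 .7 .65 ; do python3 st.py .16 $a -.002|tail -1; done
```

```text
t 10.73 tcp [ 0.525  -0.095   0.2823] [179.95  -0.    87.9 ] F [ 2.12  0.4  -1.78] pin [ 0.6888 -0.1301  0.2609] local [ 0.0474 -0.0013  0.2609] r 0.1601 ang 1.0505 grip 58.0
shift [-0.0007 -0.0068  0.0043]
shift [-0.0007 -0.0135  0.0088]
shift [-0.0007 -0.0199  0.0136]
shift [-0.0007 -0.026   0.0187]
shift [-0.0007 -0.0319  0.0241]
shift [-0.0007 -0.0375  0.0298]
shift [-0.0007 -0.0428  0.0358]
shift [-0.0007 -0.0478  0.0421]
```

>>> {"name": "servo_tool", "arguments": {
  "motion": [
    [0,-0.0034,0.0022,0,0,0,0.04],
    [0,-0.0068,0.0043,0,0,0,0.04],
    [0,-0.0135,0.0088,0,0,0,0.04],
    [0,-0.0199,0.0136,0,0,0,0.04],
    [0,-0.026,0.0187,0,0,0,0.04],
    [0,-0.0319,0.0241,0,0,0,0.04],
    [0,-0.0375,0.0298,0,0,0,0.04],
    [0,-0.0428,0.0358,0,0,0,0.04]
  ]
}}

```text
t: 11.4
tool_pos: [0.4815, -0.0936, 0.2459]
ee_rot: [-180.0, 0.0, 87.9]
contact_force: [0.9, 0.4, -1.0]
width: 0.0497
grasp_force: 58.0
```

```bash
python3 st.py; for a in  .65 .6 .55 .5 .45 .4 .35 .3 ; do python3 st.py .16 $a -.002|tail -1; done
```

```text
t 11.4 tcp [ 0.4815 -0.0936  0.2459] [-179.99    0.     87.87] F [ 0.93  0.35 -0.99] pin [ 0.6453 -0.1287  0.2243] local [ 0.0038 -0.0016  0.2243] r 0.1601 ang 0.6932 grip 58.0
shift [-0.0004 -0.0042  0.0055]
shift [-0.0004 -0.0089  0.012 ]
shift [-0.0004 -0.0132  0.0187]
shift [-0.0004 -0.0172  0.0256]
shift [-0.0004 -0.0209  0.0327]
shift [-0.0004 -0.0242  0.04  ]
shift [-0.0004 -0.0271  0.0475]
shift [-0.0004 -0.0297  0.055 ]
```

>>> {"name": "servo_tool", "arguments": {
  "motion": [
    [0,-0.0042,0.0055,0,0,0,0.04],
    [0,-0.0089,0.012,0,0,0,0.04],
    [0,-0.0132,0.0187,0,0,0,0.04],
    [0,-0.0172,0.0256,0,0,0,0.04],
    [0,-0.0209,0.0327,0,0,0,0.04],
    [0,-0.0242,0.04,0,0,0,0.04],
    [0,-0.0271,0.0475,0,0,0,0.04],
    [0,-0.0271,0.0475,0,0,0,0.04]
  ]
}}

```text
t: 12.07
tool_pos: [0.4532, -0.0923, 0.1967]
ee_rot: [-179.8, -0.0, 87.9]
contact_force: [-0.8, 0.4, -3.1]
width: 0.0498
grasp_force: 58.0
```

```bash
python3 st.py; for a in  .3 .25 .2 .15 .1 .08 .06 .04 .02 0 -.02; do python3 st.py .16 $a -.002|tail -1; done
```

```text
t 12.07 tcp [ 0.4532 -0.0923  0.1967] [-1.7977e+02 -4.0000e-02  8.7870e+01] F [-0.82  0.38 -3.13] pin [ 0.6169 -0.1273  0.1745] local [-0.0245 -0.0012  0.1745] r 0.1604 ang 0.3336 grip 58.0
shift [-0.0008 -0.0013  0.0052]
shift [-0.0008 -0.0034  0.0129]
shift [-0.0008 -0.0052  0.0208]
shift [-0.0008 -0.0066  0.0286]
shift [-0.0008 -0.0075  0.0366]
shift [-0.0008 -0.0078  0.0398]
shift [-0.0008 -0.008   0.043 ]
shift [-0.0008 -0.0081  0.0462]
shift [-0.0008 -0.0082  0.0494]
shift [-0.0008 -0.0083  0.0526]
shift [-0.0008 -0.0082  0.0558]
```

```bash
python3 - <<'E'
from look import *
p=cams.read_camera("scene");q=cams.read_camera("top")
r=mark_of("eye",p);print([(np.round(k["centre"],4),k["conf"]) for k in r[:1]])
X=[[.617,-.127,.175]]
o=np.zeros((600,800,3),np.uint8)
for i,z in enumerate((p,q)):
    u,v=proj(z,X)[0].astype(int);o[100:500,i*400:i*400+400]=cv2.resize(z["frame"][v-40:v+40,u-40:u+40,::-1],(400,400),interpolation=cv2.INTER_CUBIC)
cv2.imwrite("pics/crop4.png",o)
E
```

```text
[(array([ 0.6229, -0.1204,  0.1808]), 0.82)]
```

View pics/crop4.png

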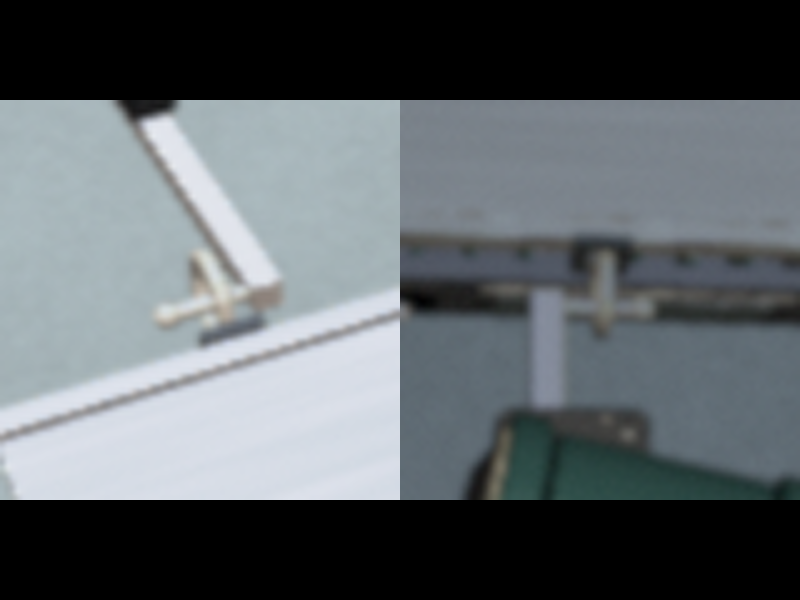

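The pin runs through the ring in both views. I'll continue down to just short of the catch.

>>> {"name": "servo_tool", "arguments": {
  "motion": [
    [0,-0.0013,0.0052,0,0,0,0.04],
    [0,-0.0024,0.009,0,0,0,0.04],
    [0,-0.0034,0.0129,0,0,0,0.04],
    [0,-0.0052,0.0208,0,0,0,0.04],
    [0,-0.0066,0.0286,0,0,0,0.04],
    [0,-0.0071,0.033,0,0,0,0.04],
    [0,-0.0075,0.0366,0,0,0,0.04],
    [0,-0.0078,0.0398,0,0,0,0.04]
  ]
}}

```text
t: 12.88
tool_pos: [0.4468, -0.0922, 0.1583]
ee_rot: [-179.9, -0.0, 87.9]
contact_force: [-0.7, 0.3, -0.9]
width: 0.0497
grasp_force: 58.0
```

>>> {"name": "servo_tool", "arguments": {
  "motion": [
    [0,0,0.001,0,0,0,0.04],
    [0,0,0.002,0,0,0,0.04],
    [0,0,0.003,0,0,0,0.04],
    [0,0,0.003,0,0,0,0.04]
  ]
}}

```text
t: 13.22
tool_pos: [0.4475, -0.0923, 0.1562]
ee_rot: [180.0, 0.0, 87.9]
contact_force: [0.3, 0.3, -1.4]
width: 0.0493
grasp_force: 58.0
```

```bash
python3 st.py
```

```text
t 13.22 tcp [ 0.4475 -0.0923  0.1562] [179.99   0.    87.88] F [ 0.27  0.33 -1.41] pin [ 0.6113 -0.1274  0.1347] local [-0.0301 -0.0015  0.1347] r 0.1577 ang 0.0807 grip 58.0
```

>>> {"name": "servo_tool", "arguments": {
  "motion": [
    [0,0,0.001,0,0,0,0.04],
    [0,0,0.002,0,0,0,0.04],
    [0,0,0.003,0,0,0,0.04],
    [0,0,0.004,0,0,0,0.04],
    [0,0,0.005,0,0,0,0.04],
    [0,0,0.006,0,0,0,0.04],
    [0,0,0.007,0,0,0,0.04],
    [0,0,0.008,0,0,0,0.04]
  ]
}}

```text
t: 13.88
tool_pos: [0.4475, -0.0924, 0.1481]
ee_rot: [180.0, 0.0, 87.9]
contact_force: [0.1, -0.2, -1.7]
width: 0.0498
grasp_force: 58.0
```

>>> {"name": "servo_tool", "arguments": {
  "motion": [
    [0,0,0.001,0,0,0,0.04],
    [0,0,0.002,0,0,0,0.04],
    [0,0,0.003,0,0,0,0.04],
    [0,0,0.004,0,0,0,0.04]
  ]
}}

```text
t: 14.22
tool_pos: [0.4477, -0.0924, 0.1446]
ee_rot: [180.0, 0.0, 87.9]
contact_force: [-3.1, 0.3, 3.0]
width: 0.0493
grasp_force: 58.0
```

>>> {"name": "servo_tool", "arguments": {
  "motion": [
    [0,0,0.0007,0,0,0,0.04],
    [0,0,0.0014,0,0,0,0.04],
    [0,0,0.002,0,0,0,0.04]
  ]
}}

```text
t: 14.47
tool_pos: [0.4478, -0.0924, 0.1428]
ee_rot: [179.9, 0.0, 87.9]
contact_force: [-4.3, 0.7, 5.2]
width: 0.0498
grasp_force: 58.0
```

```bash
python3 st.py
```

```text
t 14.47 tcp [ 0.4478 -0.0924  0.1428] [1.7993e+02 2.0000e-02 8.7880e+01] F [-4.3   0.74  5.24] pin [ 0.6117 -0.1275  0.1215] local [-0.0298 -0.0016  0.1215] r 0.1568 ang -0.0033 grip 58.0
```

>>> {"name": "servo_tool", "arguments": {
  "motion": [
    [0,-0.0015,-0.0005,0,0,0,0.04],
    [0,-0.003,-0.0005,0,0,0,0.04],
    [0,-0.0045,-0.0005,0,0,0,0.04],
    [0,-0.0045,0,0,0,0,0.04],
    [0,-0.0045,0,0,0,0,0.04]
  ]
}}

```text
t: 14.88
tool_pos: [0.4436, -0.0923, 0.1427]
ee_rot: [179.9, 0.0, 87.9]
contact_force: [0.8, -0.0, 3.3]
width: 0.0496
grasp_force: 58.0
```

```bash
python3 st.py
```

```text
t 14.88 tcp [ 0.4436 -0.0923  0.1427] [1.799e+02 2.000e-02 8.788e+01] F [ 0.83 -0.01  3.26] pin [ 0.6074 -0.1274  0.1214] local [-0.0341 -0.0017  0.1214] r 0.1611 ang -0.0035 grip 58.0
```

>>> {"name": "servo_tool", "arguments": {
  "motion": [
    [0,0.0005,0.0007,0,0,0,0.04],
    [0,0.0005,0.0014,0,0,0,0.04],
    [0,0.0005,0.002,0,0,0,0.04]
  ]
}}

```text
t: 15.13
tool_pos: [0.4441, -0.0924, 0.1407]
ee_rot: [179.9, 0.0, 87.9]
contact_force: [-1.0, 0.8, 6.2]
width: 0.0499
grasp_force: 58.0
```

```bash
python3 st.py
```

```text
t 15.13 tcp [ 0.4441 -0.0924  0.1407] [1.799e+02 2.000e-02 8.788e+01] F [-0.95  0.76  6.17] pin [ 0.608  -0.1275  0.1195] local [-0.0335 -0.0017  0.1195] r 0.1605 ang -0.0154 grip 58.0
```

>>> {"name": "servo_tool", "arguments": {
  "motion": [
    [0,0,0.0006,0,0,0,0.04],
    [0,0,0.0012,0,0,0,0.04]
  ]
}}

```text
t: 15.3
tool_pos: [0.4442, -0.0923, 0.1394]
ee_rot: [179.9, 0.0, 87.9]
contact_force: [0.4, 0.7, 4.7]
width: 0.0494
grasp_force: 58.0
```

>>> {"name": "servo_tool", "arguments": {
  "motion": [
    [0,0,0.0005,0,0,0,0.04],
    [0,0,0.001,0,0,0,0.04]
  ]
}}

```text
t: 15.47
tool_pos: [0.4441, -0.0923, 0.1381]
ee_rot: [179.9, 0.0, 87.9]
contact_force: [4.2, -0.3, 2.3]
width: 0.0497
grasp_force: 58.0
```

```bash
python3 st.py
```

```text
t 15.47 tcp [ 0.4441 -0.0923  0.1381] [1.7991e+02 2.0000e-02 8.7880e+01] F [ 4.19 -0.31  2.35] pin [ 0.6079 -0.1274  0.1169] local [-0.0335 -0.0016  0.1169] r 0.1606 ang -0.032 grip 58.0
```

>>> {"name": "servo_tool", "arguments": {
  "motion": [
    [0,0,0,0,0,0,0.04],
    [0,0,0,0,0,0,0.04]
  ]
}}

```text
t: 15.63
tool_pos: [0.4439, -0.0923, 0.138]
ee_rot: [179.9, 0.0, 87.9]
contact_force: [4.6, -1.5, 0.6]
width: 0.0498
grasp_force: 58.0
```

>>> {"name": "servo_tool", "arguments": {
  "motion": [
    [0,0.001,0.0005,0,0,0,0.04],
    [0,0.002,0.001,0,0,0,0.04]
  ]
}}

```text
t: 15.8
tool_pos: [0.4444, -0.0921, 0.1364]
ee_rot: [-179.9, -0.0, 87.9]
contact_force: [-0.8, 0.3, 5.1]
width: 0.0494
grasp_force: 58.0
```

```bash
python3 st.py
```

```text
t 15.8 tcp [ 0.4444 -0.0921  0.1364] [-1.7985e+02 -1.0000e-02  8.7870e+01] F [-0.8   0.3   5.07] pin [ 0.6081 -0.1272  0.1145] local [-0.0333 -0.0015  0.1145] r 0.1605 ang -0.0467 grip 58.0
```

>>> {"name": "servo_tool", "arguments": {
  "motion": [
    [0,0,0.0004,0,0,0,0.04],
    [0,0,0.0008,0,0,0,0.04]
  ]
}}

```text
t: 15.97
tool_pos: [0.4445, -0.0922, 0.1361]
ee_rot: [-179.9, -0.0, 87.9]
contact_force: [-3.3, -0.1, 6.8]
width: 0.0497
grasp_force: 58.0
```

```bash
python3 st.py; python3 - <<'E'
from look import *; from geom import *
p=cams.read_camera("scene");q=cams.read_camera("top")
for z in(p,q):
    r=mark_of("eye",z);print([(np.round(k["centre"],4),k["conf"]) for k in r[:1]])
X=[[.64,-.127,.13]]
o=np.zeros((600,800,3),np.uint8)
for i,z in enumerate((p,q)):
    u,v=proj(z,X)[0].astype(int);o[100:500,i*400:i*400+400]=cv2.resize(z["frame"][v-50:v+50,u-50:u+50,::-1],(400,400),interpolation=cv2.INTER_CUBIC)
cv2.imwrite("pics/crop5.png",o)
E
```

```text
t 15.97 tcp [ 0.4445 -0.0922  0.1361] [-1.7988e+02 -1.0000e-02  8.7870e+01] F [-3.27 -0.13  6.77] pin [ 0.6083 -0.1273  0.1142] local [-0.0332 -0.0015  0.1142] r 0.1604 ang -0.0486 grip 58.0
[(array([ 0.6094, -0.1234,  0.1228]), 0.9)]
[(array([ 0.6162, -0.1239,  0.1218]), 0.74)]
```

View pics/crop5.png

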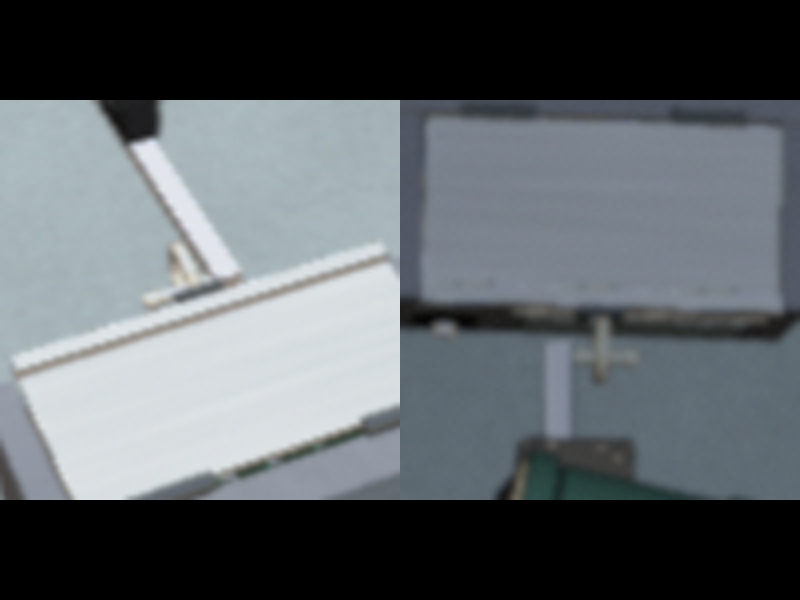

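The flap lies flat on the cabinet with the pin still in the ring. One more small push will confirm it is on the stop.

>>> {"name": "servo_tool", "arguments": {
  "motion": [
    [0,-0.0007,0.0003,0,0,0,0.04],
    [0,-0.001,0.0006,0,0,0,0.04],
    [0,-0.001,0.0006,0,0,0,0.04]
  ]
}}

```text
t: 16.42
tool_pos: [0.4444, -0.0922, 0.1358]
ee_rot: [180.0, 0.0, 87.9]
contact_force: [0.3, -0.6, 5.5]
width: 0.0493
grasp_force: 58.0
```

```bash
python3 st.py
```

```text
t 16.42 tcp [ 0.4444 -0.0922  0.1358] [179.99   0.    87.88] F [ 0.35 -0.61  5.51] pin [ 0.6082 -0.1273  0.1143] local [-0.0333 -0.0016  0.1143] r 0.1605 ang -0.0478 grip 58.0
```

>>> {"name": "servo_tool", "arguments": {
  "motion": [
    [0,0,0.0005,0,0,0,0.04],
    [0,0,0.0005,0,0,0,0.04]
  ]
}}

```text
t: 16.58
tool_pos: [0.4444, -0.0923, 0.1356]
ee_rot: [180.0, 0.0, 87.9]
contact_force: [-1.1, 0.1, 5.9]
width: 0.0493
grasp_force: 58.1
```

>>> {"name": "servo_tool", "arguments": {
  "motion": [
    [0,0,0.0004,0,0,0,0.04],
    [0,0,0.0004,0,0,0,0.04]
  ]
}}

```text
t: 16.75
tool_pos: [0.4445, -0.0923, 0.1355]
ee_rot: [180.0, 0.0, 87.9]
contact_force: [-2.5, 0.2, 8.5]
width: 0.0495
grasp_force: 58.1
```

```bash
python3 st.py
```

```text
t 16.75 tcp [ 0.4445 -0.0923  0.1355] [1.7998e+02 1.0000e-02 8.7880e+01] F [-2.49  0.2   8.47] pin [ 0.6083 -0.1274  0.114 ] local [-0.0331 -0.0016  0.114 ] r 0.1603 ang -0.0497 grip 58.1
```

The force rose to 11 N with no further motion, so the flap is on its stop, and the earlier drop was the catch snapping in. Now I centre the pin and withdraw it sideways.

>>> {"name": "servo_tool", "arguments": {
  "motion": [
    [0,0,-0.002,0,0,0,0.04],
    [0,0,-0.005,0,0,0,0.04],
    [0,0,-0.008,0,0,0,0.04],
    [0,0,-0.0105,0,0,0,0.04],
    [0,0,-0.012,0,0,0,0.04],
    [0,0,-0.012,0,0,0,0.04]
  ]
}}

```text
t: 17.25
tool_pos: [0.4437, -0.092, 0.1463]
ee_rot: [-179.9, -0.0, 87.9]
contact_force: [-0.0, -0.3, -2.1]
width: 0.0495
grasp_force: 58.0
```

>>> {"name": "servo_tool", "arguments": {
  "motion": [
    [0.004,0,0,0,0,0,0.04],
    [0.01,0,0,0,0,0,0.04],
    [0.016,0,0,0,0,0,0.04]
  ]
}}

```text
t: 17.5
tool_pos: [0.4447, -0.0756, 0.1464]
ee_rot: [-180.0, -0.0, 87.9]
contact_force: [0.1, -0.8, -1.5]
width: 0.0494
grasp_force: 58.0
```

```bash
python3 st.py
```

```text
t 17.5 tcp [ 0.4447 -0.0756  0.1464] [-1.7996e+02 -2.0000e-02  8.7850e+01] F [ 0.09 -0.83 -1.53] pin [ 0.6085 -0.1108  0.1248] local [-0.0336  0.015   0.1248] r 0.1606 ang 0.0173 grip 58.0
```

>>> {"name": "servo_tool", "arguments": {
  "motion": [
    [0.006,0,0,0,0,0,0.04],
    [0.012,0,0,0,0,0,0.04],
    [0.02,0,0,0,0,0,0.04],
    [0.03,0,0,0,0,0,0.04],
    [0.045,-0.005,0,0,0,0,0.04],
    [0.06,-0.01,-0.015,0,0,0,0.04],
    [0.075,-0.01,-0.04,0,0,0,0.04],
    [0.08,-0.01,-0.06,0,0,0,0.04]
  ]
}}

```text
t: 18.17
tool_pos: [0.4372, 0.0064, 0.2072]
ee_rot: [-179.9, -0.1, 88.0]
contact_force: [0.3, -0.5, -1.5]
width: 0.0493
grasp_force: 58.0
```

```bash
python3 st.py; python3 go.py .4991 .3277 .21 91.9; python3 - <<'E'
from look import *
p=cams.read_camera("scene")
u,v=proj(p,[[.66,-.12,.13]])[0].astype(int);cv2.imwrite("pics/crop6.png",cv2.resize(p["frame"][v-60:v+60,u-80:u+80,::-1],(800,600),interpolation=cv2.INTER_CUBIC))
E
```

```text
t 18.17 tcp [0.4372 0.0064 0.2072] [-1.7993e+02 -6.0000e-02  8.7950e+01] F [ 0.31 -0.55 -1.52] pin [ 0.601  -0.0285  0.1854] local [-0.0441  0.097   0.1854] r 0.1825 ang 0.355 grip 58.0
t 18.17 pos [0.4372 0.0064 0.2072] [-1.7993e+02 -6.0000e-02  8.7950e+01] F [ 0.31 -0.55 -1.52] w 0.0493 58.0
shift [ 0.3233  0.0504 -0.0026] rot [-0.0012 -0.0011 -0.0689]
```

View pics/crop6.png

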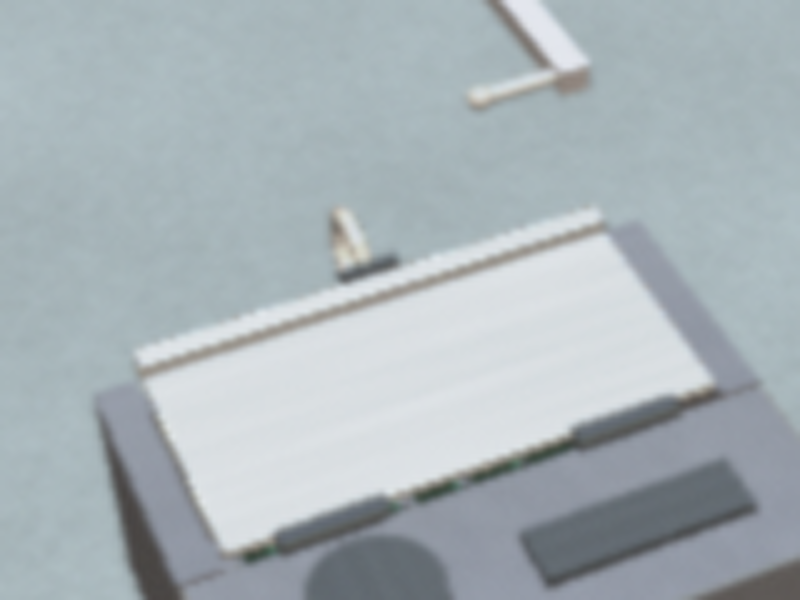

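The flap stays shut at about (400,400) and the pole is clear of the ring. Now back to above the rest.

>>> {"name": "servo_tool", "arguments": {
  "motion": [
    [0.03,0.005,0,0,0,-0.01,0.04],
    [0.07,0.01,0,0,0,-0.02,0.04],
    [0.11,0.02,0,0,0,-0.03,0.04],
    [0.15,0.03,0,0,0,-0.04,0.04],
    [0.19,0.035,0,0,0,-0.05,0.04],
    [0.23,0.04,0,0,0,-0.06,0.04],
    [0.27,0.045,0,0,0,-0.069,0.04],
    [0.3,0.05,0,0,0,-0.069,0.04]
  ]
}}

```text
t: 18.88
tool_pos: [0.4986, 0.3055, 0.2058]
ee_rot: [-180.0, -0.0, 91.9]
contact_force: [-0.2, -0.3, -2.1]
width: 0.0494
grasp_force: 58.0
```

>>> {"name": "servo_tool", "arguments": {
  "motion": [
    [0.012,0,0,0,0,0,0.04],
    [0.022,0,0,0,0,0,0.04],
    [0.022,0,0,0,0,0,0.04],
    [0.022,0,0,0,0,0,0.04]
  ]
}}

```text
t: 19.22
tool_pos: [0.4978, 0.3232, 0.206]
ee_rot: [-179.9, 0.1, 91.9]
contact_force: [-0.1, -0.2, -2.4]
width: 0.0497
grasp_force: 58.0
```

```bash
python3 go.py .4991 .3277 .12 91.95; python3 - <<'E'
from look import *
# height along the pole: compare tube in both views vs straight level pole from the TCP
s=telemetry.get_state();y=np.radians(s["ee_rot"][2]-90);Q=np.array([[np.cos(y),-np.sin(y),0],[np.sin(y),np.cos(y),0],[0,0,1]])
g=s["tool_pos"]+[0,0,.0205];print("pin calc",(g+Q@[.165,-.029,-.042]).round(4))
o=np.zeros((600,800,3),np.uint8)
for i,c in enumerate(("scene","top")):
    p=cams.read_camera(c)
    for n in("hook_pin","pole_grip"): print(c,n,[np.round(k["centre"],4) for k in mark_of(n,p)[:1]])
    u0,v0=proj(p,[g])[0].astype(int)-50
    z=cv2.resize(p["frame"][v0:v0+100,u0:u0+100,::-1],(400,400),interpolation=cv2.INTER_CUBIC)
    for yy in(.008,-.008):
        P=np.array([g+Q@[x,yy,-.034] for x in(.173,-.125)]);cv2.polylines(z,[((proj(p,P)-[u0,v0]+.5)*4).astype(np.int32)],False,(0,0,255),1)
    o[100:500,i*400:i*400+400]=z
cv2.imwrite("pics/crop7.png",o)
E
```

```text
t 19.22 pos [0.4978 0.3232 0.206 ] [-1.7994e+02  8.0000e-02  9.1860e+01] F [-0.13 -0.24 -2.43] w 0.0497 58.0
shift [0.0045 0.0016 0.086 ] rot [-0.0011  0.0014 -0.0016]
pin calc [0.6636 0.2996 0.1845]
scene hook_pin [array([0.6593, 0.2994, 0.1809])]
scene pole_grip []
top hook_pin [array([0.6662, 0.2984, 0.1837])]
top pole_grip [array([0.4958, 0.3235, 0.2263])]
```

View pics/crop7.png

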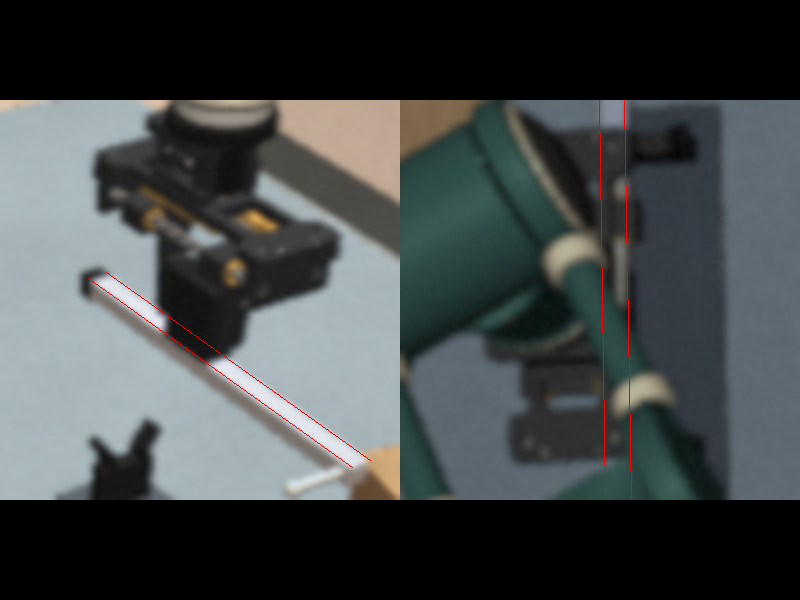

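The projected lines match the tube, so the pole hasn't slipped. Lowering it into the rest.

>>> {"name": "servo_tool", "arguments": {
  "motion": [
    [0.0045,0.0015,0.01,0,0,0,0.04],
    [0.0045,0.0015,0.03,0,0,0,0.04],
    [0.0045,0.0015,0.055,0,0,0,0.04],
    [0.0045,0.0015,0.075,0,0,0,0.04],
    [0.0045,0.0015,0.086,0,0,0,0.04],
    [0.0045,0.0015,0.086,0,0,0,0.04],
    [0.0045,0.0015,0.086,0,0,0,0.04]
  ]
}}

```text
t: 20.1
tool_pos: [0.4994, 0.3283, 0.12]
ee_rot: [-179.9, 0.0, 91.8]
contact_force: [0.0, -0.0, -2.5]
width: 0.0499
grasp_force: 58.0
```

```bash
python3 go.py .4991 .3277 .0795 91.95
```

```text
t 20.1 pos [0.4994 0.3283 0.12  ] [-1.7992e+02  4.0000e-02  9.1820e+01] F [ 0.02 -0.02 -2.47] w 0.0499 58.0
shift [-0.0006 -0.0002  0.0405] rot [-0.0014  0.0007 -0.0022]
```

>>> {"name": "servo_tool", "arguments": {
  "motion": [
    [-0.0005,0,0.007,0,0,-0.002,0.04],
    [-0.0005,0,0.014,0,0,-0.002,0.04],
    [-0.0005,0,0.021,0,0,-0.002,0.04],
    [-0.0005,0,0.027,0,0,-0.002,0.04],
    [-0.0005,0,0.032,0,0,-0.002,0.04],
    [-0.0005,0,0.036,0,0,-0.002,0.04],
    [-0.0005,0,0.038,0,0,-0.002,0.04],
    [-0.0005,0,0.039,0,0,-0.002,0.04]
  ]
}}

```text
t: 20.77
tool_pos: [0.4995, 0.3279, 0.0811]
ee_rot: [-180.0, 0.0, 91.9]
contact_force: [0.2, 0.4, -2.9]
width: 0.0493
grasp_force: 58.0
```

>>> {"name": "servo_tool", "arguments": {
  "motion": [
    [0,0,0.0007,0,0,0,0.04],
    [0,0,0.0013,0,0,0,0.04],
    [0,0,0.0013,0,0,0,0.04]
  ]
}}

```text
t: 21.02
tool_pos: [0.4999, 0.3282, 0.0806]
ee_rot: [180.0, -0.0, 91.9]
contact_force: [-0.0, -1.0, -2.5]
width: 0.0499
grasp_force: 58.0
```

```bash
python3 go.py .4991 .3277 .0795 91.95
```

```text
t 21.02 pos [0.4999 0.3282 0.0806] [ 1.7998e+02 -1.0000e-02  9.1950e+01] F [-0.   -0.99 -2.5 ] w 0.0499 58.0
shift [-0.0004 -0.0008  0.0011] rot [ 0.0004 -0.0002 -0.    ]
```

Not yet bearing, so I lower it another 1.2 mm.

>>> {"name": "servo_tool", "arguments": {
  "motion": [
    [0,-0.0007,0.0006,0,0,0,0.04],
    [0,-0.0007,0.0012,0,0,0,0.04],
    [0,-0.0007,0.0012,0,0,0,0.04],
    [0,-0.0007,0.0012,0,0,0,0.04]
  ]
}}

```text
t: 21.35
tool_pos: [0.4991, 0.3282, 0.0795]
ee_rot: [180.0, -0.0, 92.0]
contact_force: [-0.2, 0.1, 0.4]
width: 0.0497
grasp_force: 58.0
```

```bash
python3 go.py .4991 .3277 .0795 91.95
```

```text
t 21.35 pos [0.4991 0.3282 0.0795] [ 1.7997e+02 -2.0000e-02  9.1950e+01] F [-0.24  0.07  0.36] w 0.0497 58.0
shift [-0.0005 -0.0001  0.    ] rot [ 0.0005 -0.0003  0.    ]
```

The pole now bears on the rest. Releasing gently and retreating upward.

>>> {"name": "servo_tool", "arguments": {
  "motion": [
    [0,0,0,0,0,0,0.054],
    [0,0,0,0,0,0,0.065],
    [0,0,0,0,0,0,0.088],
    [0,0,0,0,0,0,0.088],
    [0,0,0,0,0,0,0.088],
    [0,0,0,0,0,0,0.088],
    [0,0,0,0,0,0,0.088]
  ]
}}

```text
t: 21.93
tool_pos: [0.499, 0.3281, 0.0792]
ee_rot: [180.0, -0.0, 91.9]
contact_force: [0.4, -0.0, -0.4]
width: 0.0877
grasp_force: 0.0
```

>>> {"name": "servo_tool", "arguments": {
  "motion": [
    [0,0,-0.01,0,0,0,0.088],
    [0,0,-0.03,0,0,0,0.088],
    [0,0,-0.06,0,0,0,0.088],
    [0,0,-0.09,0,0,0,0.088],
    [0,0,-0.12,0,0,0,0.088],
    [0,0,-0.15,0,0,0,0.088],
    [0.03,0,-0.16,0,0,0,0.088],
    [0.06,0,-0.16,0,0,0,0.088]
  ]
}}

```text
t: 22.6
tool_pos: [0.4995, 0.3891, 0.2458]
ee_rot: [179.5, -0.3, 91.8]
contact_force: [0.3, 0.4, -0.2]
width: 0.0881
grasp_force: 0.0
```

>>> {"name": "servo_tool", "arguments": {
  "motion": [
    [0.04,-0.03,-0.01,0,0,0,0.088],
    [0.08,-0.06,-0.02,0,0,0,0.088],
    [0.12,-0.09,-0.02,0,0,0,0.088],
    [0.15,-0.12,-0.02,0,0,0,0.088],
    [0.18,-0.15,-0.02,0,0,0,0.088],
    [0.18,-0.15,-0.02,0,0,0,0.088],
    [0.18,-0.15,-0.02,0,0,0,0.088]
  ]
}}

```text
t: 23.18
tool_pos: [0.3365, 0.5665, 0.2601]
ee_rot: [-179.9, -0.1, 92.2]
contact_force: [0.2, -0.2, 0.7]
width: 0.0875
grasp_force: 0.0
```

```bash
python3 - <<'E'
from look import *
print(telemetry.get_state()["t"])
look("z",["eye","pole_grip","hook_pin"])
p=cv2.imread("pics/z_scene.png");q=cv2.imread("pics/z_top.png")
o=np.zeros((600,800,3),np.uint8)
o[:300,:400]=cv2.resize(p[130:235,300:440],(400,300));o[:300,400:]=cv2.resize(q[180:305,100:266],(400,300))
o[300:,:400]=cv2.resize(p[180:330,150:350],(400,300));o[300:,400:]=cv2.resize(q,(400,300));cv2.imwrite("pics/fin.png",o)
E
```

```text
23.1833
scene eye [([0.6117, -0.1259, 0.1235], 0.9)]
scene pole_grip [([0.4989, 0.3315, 0.1003], 0.56)]
scene hook_pin [([0.6632, 0.305, 0.0542], 0.91)]
top eye [([0.6109, -0.1237, 0.1207], 0.73)]
top pole_grip [([0.4997, 0.3272, 0.098], 0.71), ([0.4162, -0.4009, 0.002], 0.34)]
top hook_pin [([0.6689, 0.304, 0.0558], 0.69)]
```

View pics/fin.png

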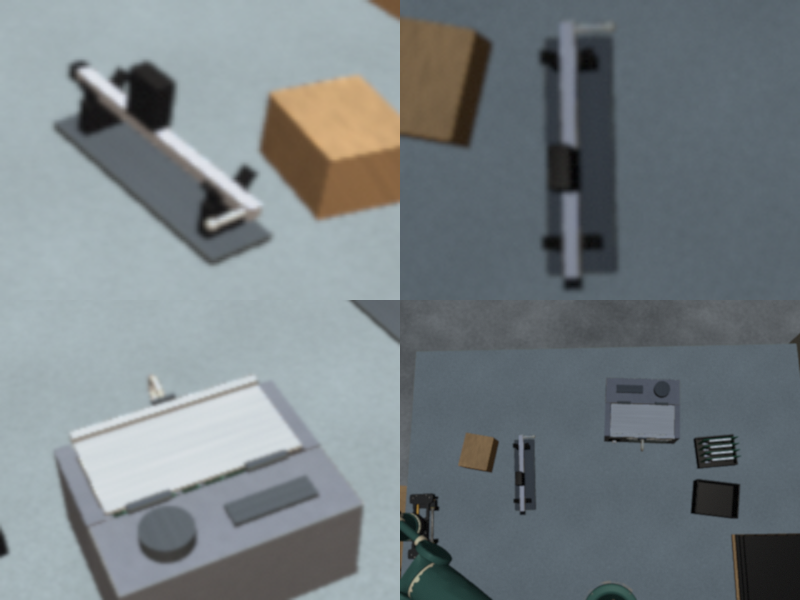

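The pole is back in its cradles, with the grip at (0.499, 0.329, 0.099). The flap is shut, the bystanders haven't moved and the arm is clear. Handing in.

```bash
python3 -c "
from rig import workorder
print(workorder.close_job())"
```

```text
the job is handed in; nothing more can be done
None
```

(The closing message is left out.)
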